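Rock a jammed honey dipper out of a bottle

TASK

A wooden honey dipper has ended up inside one of the glass bottles that stand upside down in the carton, and its ribbed head is jammed in the bottle's narrow throat. Pick that bottle up, hold it upside down low over the empty blue bin and rock it well over from side to side until the dipper works loose and drops into the bin, then stand the bottle mouth-down again in the compartment it came from. Handle the glass gently, without dropping it or knocking it on the bin, and leave the other two bottles, the dish brush and the pack of sponges where they are.

Things in the scene. Friction and masses are not known exactly. Their poses are not given: they have to be found in the camera images.
- bottle_mid (a point): The bottle with the dipper in it: clear glass, round, 205 mm tall, 0.4 kg, standing upside down. Point on its axis 102.5 mm above the mouth; z points from mouth to base (up as it stands). Straight body 66 mm wide from 85 to 205 mm above the mouth: grip here, above the carton walls. Below it a shoulder, then the neck, 47 mm wide outside from 60 mm down, and the mouth, flared to 56 mm.
- bottle_mouth (a point): Centre of that bottle's mouth plane, its lowest point as it stands. A white plastic pouring ring sits 18 to 23 mm inside the mouth; its round 29 mm hole is the throat in which the dipper is jammed. Inside widths: 47 mm below the ring, 41 mm in the neck above it, 59 mm in the body.
- dipper_mid (a point): The honey dipper: pale wood, 166 mm long, 45 g. Point half-way along its axis; z points from the ribbed head to the handle's end. Head 65 mm long, tip domed: five discs 26 mm wide and 5 mm thick, 9 mm grooves between them; handle 10 mm wide. It hangs head down, a disc's edge hooked on the pouring ring and the handle leaning on the glass to a side that varies.
- bottle_b_mid (a point): One of the two empty bottles of the same shape, also upside down in the carton; the point is on its axis half-way up. Not to be disturbed.
- bottle_c_mid (a point): The other empty bottle, likewise. Not to be disturbed.
- carton: Fixed open cardboard carton, 100 x 285 x 85 mm high, walls and floor 5 mm; origin at the centre of its underside, long side along its y. Three compartments in a row, 90 x 88 mm inside, centred at y = -93, 0 and 93 mm, each with one bottle on its mouth near the middle. Neighbouring bottles are 27 mm apart: lift a bottle until its mouth clears the walls, then bring it out across the row (along x).
- bin: Fixed empty blue plastic stock bin, 240 mm (x) by 180 mm (y), walls 4 mm, open on top; origin at the centre of its underside, z up. Back wall (+x) and rear part of the sides 85 mm high, front lip (-x) 50 mm high.
- brush_mid (a point): White dish brush lying on its back, 235 mm long, 36 mm high: bystander, the point is in the middle of it.
- sponges_mid (a point): Pack of sponges, 80 x 120 x 55 mm high: bystander, the point is at its centre.
- bottle: The same bottle; origin at the centre of its mouth, z towards its base. Each swing through upright, from 35 to 45 degrees over on one side to as much on the other, makes the handle inside flop across, and mostly the head slips down by one disc. 2 to 9 swings are needed, more if they are smaller. Swing it in the plane in which the jaws close: across it the bottle can turn between the pads.
- dipper: The same dipper; origin 4 mm from the tip of its head, z towards the handle's end. Carrying the bottle level, smoothly, or one held tilt hardly ever frees it; an abrupt stop or knock sideways can. When free it slides out of the mouth. It may stand on the bin's floor with its handle still in the mouth: draw the bottle straight up off it, its mouth 190 mm above the bin's floor, and it falls over.

How it is judged:
On the way, in this order (a step that is already met when the one before it is completed fails the run):
1. the bottle is held with its mouth over the bin, the dipper still in it (horizontal distance between bottle_mouth and bin below 0.1 m and contact force between the fingers and bottle above 1 N and distance between dipper_mid and bottle_mid below 0.08 m), for 0.2 s.
2. the dipper has dropped out into the bin, the bottle still in the gripper (contact force between the fingers and bottle above 1 N and distance between dipper_mid and bottle_mid above 0.13 m and x of dipper_mid in the frame of bin between -0.12 and 0.12 m and y of dipper_mid in the frame of bin between -0.09 and 0.09 m and height (world z) of dipper_mid below 0.09 m), for 0.1 s.
At the end, for the whole second after the job is handed in: The dipper lies at rest in the bin (its middle within the bin's outline and lower than 90 mm), and its bottle stands released and still, mouth down and upright within 0.1 rad, within 40 mm of where it stood, which is anywhere in its own compartment (x of dipper_mid in the frame of bin between -0.12 and 0.12 m and y of dipper_mid in the frame of bin between -0.09 and 0.09 m and height (world z) of dipper_mid below 0.09 m and linear speed of dipper below 0.03 m/s and distance of bottle_mid from where it was at the start of the episode below 0.04 m and angle between bottle_mid's own z axis and vertical below 0.1 rad and linear speed of bottle below 0.02 m/s); the robot touches nothing.
It fails at once if another bottle, the dish brush or the sponges moved by more than 30 mm (distance of any of bottle_b_mid, bottle_c_mid, brush_mid, sponges_mid from where it was at the start of the episode above 0.03 m).
It fails at once if the glass knocked hard against the bin (over 25 N) (contact force between bottle and bin above 25 N).
It fails at once if the dipper dropped from high up (it falls faster than 2.3 m/s) (linear speed of dipper above 2.3 m/s).
It fails at once if the bottle dropped or flung about (faster than 1.2 m/s) (linear speed of bottle above 1.2 m/s).
It also fails if it takes over 72 s, if anything falls off the work surface, if the arm or the gripper's body presses on something with over 40 N, if the wrist force passes 120 N, or if a joint passes its speed limit or range.

ROBOT

A 6-joint arm with a two-finger parallel gripper is mounted at the origin on the work surface. World frame = base frame: x ahead of the robot, y to its left, z up, the work surface at z = 0. Lengths are in m, angles in rad, forces in N, time in s.
With the tool pointing down it reaches from about 0.25 to 0.775 m from the base axis. Payload 4 kg.
Tool frame: the origin (TCP) lies at the very end of the fingers, on their centre line; the grasp point (between the pads) lies 19 mm behind it (robot.hold_point_z is the distance from the TCP to the grasp point, in m); z points along the fingers, y is the line along which they close (so a half turn about z gives the same grasp; the last joint's range is limited). The gripper opens to 94 mm and grips with 3 to 60 N. Pads are 16 mm wide; open, the fingers measure 119 mm over their backs; the gripper's body (75 mm by 177 mm) begins 78 mm behind the grasp point.
Start: joints at [1.203, 0.087, 1.371, -0, 1.684, -0.103], TCP at [0.144, 0.531, 0.206] pointing down, gripper open.
Joint ranges: [-3.1, 3.1], [-0.76, 2.03], [0.27, 2.55], [-1.08, 4.22], [0.17, 2.65], [-2.57, 2.57]. Speed limits (rad/s): [2.79, 2.79, 3.14, 3.14, 3.14, 3.14].

INTERFACE

Orientations are given as [roll, pitch, yaw] about the fixed x, y, z axes, in that order (R = Rz(yaw) Ry(pitch) Rx(roll)).
In Python, from bench import robot gives the robot as it stands.
- The arm moves only by the tool carry_out, never from a script. Its argument "steps" is a list of rows, each a list of 3 entries, a list of its own where there are three numbers: the shift along the tool's x, y, z in m, then the turn about the tool's z in units of 10 degrees (1.0 is 10 degrees), then the closure, from -1 (fully open) to 1 (shut). In form: [[[tx, ty, tz], roll, jaw], ...]. A call has 1 to 10 rows; each row is the pose to reach, as a shift and turn from the pose commanded when the call began, along the tool's axes at that moment; what a row does not reach only later rows make up. A row lasts 1/8 s, in which the tool goes at most 62.5 mm and 10.7 degrees, less where a joint would pass 70% of its speed; a pose out of reach is approached as far as the arm can. A call with a gripper value outside its range is refused whole. The fingers move at their own pace and stop on an object; the grip force is fixed at half the most. Time passes only in rows, so rows that repeat a pose let the fingers close. It gives the time, the measured TCP pose, the force, the opening and the grip force at its end, in the units of the state.
- robot.get_obs(): the state, without advancing time (a new reading comes with each control period).
- robot.snapshot(name): name is "side" or "top" or "wrist"; returns a dict with "image" (400x640x3 uint8, red, green, blue), "z_map" (400x640 float32, m along the optical axis (not along the pixel's ray), 0 where there is no reading), "mtx" (3x3 intrinsics, pixels), "D" ([k1, k2, p1, p2, k3] as OpenCV has them; the pictures are not rectified), "R" (3x3) and "t" (3): a world point X has camera coordinates R X + t. Camera axes: x right, y down, z forward; pixel columns grow to the right and rows downward; lengths in m; the calibration is good to about 2 mm. A picture is of the moment at which its call begins.
- robot.close_job(): hands the job in; it is judged then, once.
The state is a dict: "time": time; "joint_positions": joint angles; "qvel": joint speeds; "joint_torque": joint torques, N m; "tool_pos": TCP position; "ee_rot": TCP orientation; "wrist_force": force on the tool from outside, world axes, zero at the start; "wrist_torque": the same for the moment, N m; "width": finger opening in m; "finger_force": force on a finger pad.
Only numpy, scipy, OpenCV 4.12 (cv2) and the standard library are available. Lean on these libraries where they do the work, as an engineer would, in place of code of your own. Each camera call takes 0.05 s, during which the arm holds its last target. There are 200 camera calls.

## Working session

There is one attempt and no reset: what is moved stays moved. The work goes in short steps, Python scripts to look and compute and a tool call to move; the robot and the scene stay as the last step left them, time stands still between calls to the robot, and variables do not carry over. Pictures are saved under pics/ and viewed, at most 10 in all, crops included, and the job is handed in when it is done.

Besides the shell and the picture viewer there is one more tool, called after "Call:" as name(argument=value, ...), one argument or row to a line, values as JSON. carry_out: Moves the arm, as the interface text tells. Its arguments: {"type":"object","properties":{"steps":{"type":"array","items":{"type":"array"}}},"required":["steps"]}

```bash
mkdir -p pics; ls
python3 - <<'E'
from bench import robot
import cv2,numpy as np
print(robot.get_obs())
for n in("side","top"):
    s=robot.snapshot(n); cv2.imwrite(f"pics/{n}0.png",s["image"][...,::-1]); np.savez(f"{n}0.npz",**s)
    print(n,s["mtx"].tolist(),s["D"],s["R"].tolist(),s["t"])
E
```

```text
pics
{'time': 0.0, 'joint_positions': array([ 1.20288438e+00,  8.79679347e-02,  1.37223006e+00, -3.27790872e-05,
        1.68359504e+00, -1.03110589e-01]), 'qvel': array([-4.44018502e-04, -1.86576276e-03,  5.16511466e-04,  1.52698082e-03,
        2.79186645e-06, -1.77065701e-03]), 'joint_torque': array([ 5.22477694e-04, -3.40182137e+01, -3.02426684e+01,  7.17410585e-02,
        3.29829566e-02, -1.48295908e-04]), 'tool_pos': array([0.14376978, 0.53031516, 0.20430939]), 'ee_rot': array([-3.13940061e+00, -1.94074875e-04,  2.87678743e+00]), 'wrist_force': array([-0.33431895,  0.24639154, -1.06941305]), 'wrist_torque': array([-0.0105897 ,  0.04838084, -0.01572146]), 'finger_force': 0.0, 'width': 0.09389484459626642}
side [[445.1517614070899, 0.0, 319.0249793010935], [0.0, 445.1517614070899, 194.6622649236404], [0.0, 0.0, 1.0]] [-0.04797562  0.          0.          0.          0.        ] [[-0.9999967823408532, -0.0005891035600412716, -0.0024674409690683815], [0.0012373941475715365, 0.7358284305427094, -0.6771668846457103], [0.0022145346382132264, -0.6771677589505045, -0.7358253339443321]] [0.5950685  0.09141128 1.08405701]
top [[427.55598456970625, 0.0, 324.03980843168637], [0.0, 427.55598456970625, 196.77017600739478], [0.0, 0.0, 1.0]] [-0.05242142  0.          0.          0.          0.        ] [[-0.013575024093606964, -0.9997549588865872, 0.017485448308119003], [-0.9974079062002729, 0.012303220493450971, -0.07089498864290027], [0.0706624891299862, -0.018402525564917425, -0.9973305167710386]] [-0.04257595  0.6106459   1.10650697]
```

View pics/side0.png

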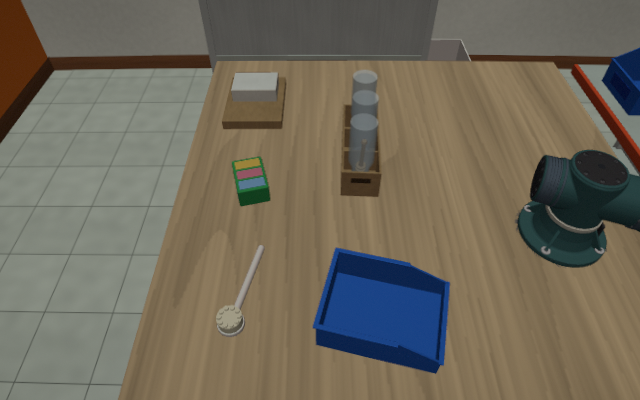

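View pics/top0.png

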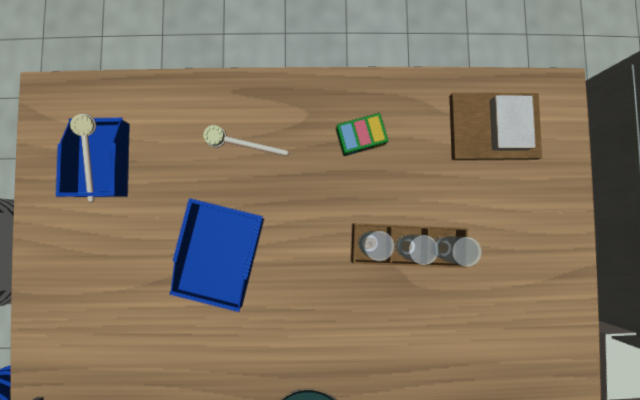

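The side view shows the carton at (360,150). The bottle nearest the camera, at (362,145), has something pale and stick-like inside. In the top view the bin is at (215,255), and that bottle is the leftmost, at (375,245). Next I'll measure and zoom in.

```bash
cat > h.py <<'E'
import numpy as np,cv2
def cloud(s):
    h,w=s["z_map"].shape; v,u=np.mgrid[:h,:w].astype(np.float64)
    n=cv2.undistortPoints(np.stack([u.ravel(),v.ravel()],1)[:,None],s["mtx"],s["D"])[:,0]
    z=s["z_map"].ravel(); P=(np.c_[n,np.ones(len(n))]*z[:,None]-s["t"])@s["R"]
    P[z==0]=np.nan; return P.reshape(h,w,3)
def ray(s,uv,z):
    n=cv2.undistortPoints(np.float64(uv).reshape(-1,1,2),s["mtx"],s["D"])[:,0]
    c=-s["R"].T@s["t"]; d=np.c_[n,np.ones(len(n))]@s["R"]
    return c+d*((z-c[2])/d[:,2])[:,None]
E
python3 - <<'E'
from h import *
S=dict(np.load("side0.npz"));T=dict(np.load("top0.npz"))
for n,s in(("S",S),("T",T)):
    P=cloud(s);hsv=cv2.cvtColor(s["image"],cv2.COLOR_RGB2HSV)
    blue=(hsv[...,0]>105)&(hsv[...,0]<125)&(hsv[...,1]>150)
    m=blue&(P[...,0]<.62)&(P[...,0]>.15)&(P[...,1]>0)&(P[...,1]<.6)&(P[...,2]>-.01)
    Q=P[m]; r=cv2.minAreaRect(Q[:,:2].astype(np.float32)); print(n,"bin",r,np.nanmax(Q[:,2]))
    hi=Q[Q[:,2]>.075]; print("high rim mean",hi.mean(0))
    reg=(P[...,0]>.3)&(P[...,0]<.6)&(P[...,1]<.05)&(P[...,1]>-.45)
    Q=P[reg&(P[...,2]>.075)&(P[...,2]<.095)]; print("cart",len(Q),cv2.minAreaRect(Q[:,:2].astype(np.float32)),np.percentile(Q,[1,99],axis=0))
    Q=P[reg&(P[...,2]>.19)]; print("glass",len(Q),Q[:,:2].min(0) if len(Q) else 0,Q[:,:2].max(0) if len(Q) else 0, np.nanpercentile(Q[:,2],[5,50,95]) if len(Q) else 0)
    if len(Q):
        _,lab,c=cv2.kmeans(Q[:,1:2].astype(np.float32),3,None,(3,50,1e-4),5,cv2.KMEANS_PP_CENTERS)
        for i in range(3):
            q=Q[lab[:,0]==i]; print(len(q),cv2.minEnclosingCircle(q[:,:2].astype(np.float32)),q.mean(0))
a=cv2.resize(S["image"][60:210,320:410],None,fx=3.6,fy=3.6,interpolation=3)
b=cv2.resize(T["image"][210:285,340:490],None,fx=3,fy=3,interpolation=3)
H=max(a.shape[0],b.shape[0]);pad=lambda x:cv2.copyMakeBorder(x,0,H-x.shape[0],0,0,0)
cv2.imwrite("pics/z0.png",np.hstack([pad(a),pad(b)])[...,::-1])
E
```

```text
S bin ((0.4638011157512665, 0.2287798523902893), (0.1917182207107544, 0.24840471148490906), 75.6958999633789) 0.09010469256215851
high rim mean [0.52108721 0.21990896 0.08432055]
cart 515 ((0.48399412631988525, -0.2631103992462158), (0.2922697365283966, 0.10023225098848343), 86.9227294921875) [[ 0.43019389 -0.40553396  0.07543138]
 [ 0.53740016 -0.11725535  0.09372903]]
glass 1465 [ 0.44291386 -0.39395907] [ 0.52221297 -0.13055624] [0.19281534 0.20927464 0.21216802]
569 ((0.4895833134651184, -0.16552099585533142), 0.035248640924692154) [ 0.49107035 -0.15710109  0.20706168]
415 ((0.471993088722229, -0.3584202527999878), 0.036969080567359924) [ 0.4753685  -0.34938328  0.2056721 ]
481 ((0.480061799287796, -0.26195529103279114), 0.034696828573942184) [ 0.481423   -0.25389324  0.2067413 ]
T bin ((0.5005133152008057, 0.3730536997318268), (0.4924966096878052, 0.2476651519536972), 75.62054443359375) 0.09536885338882993
high rim mean [0.52980047 0.24515282 0.0854156 ]
cart 625 ((0.48201805353164673, -0.26265233755111694), (0.28609707951545715, 0.10069401562213898), 86.64546966552734) [[ 0.42595828 -0.40644303  0.07525775]
 [ 0.53906119 -0.12089919  0.09384333]]
glass 2229 [ 0.43968604 -0.39136254] [ 0.52011189 -0.13158145] [0.20471608 0.21029678 0.21302784]
747 ((0.47283798456192017, -0.35977625846862793), 0.033617012202739716) [ 0.47252394 -0.35675182  0.20935399]
730 ((0.48844775557518005, -0.16500362753868103), 0.03347136080265045) [ 0.48866178 -0.16386923  0.21007327]
752 ((0.4787713289260864, -0.263208270072937), 0.03377072513103485) [ 0.4783984  -0.26139909  0.20968894]
```

View pics/z0.png

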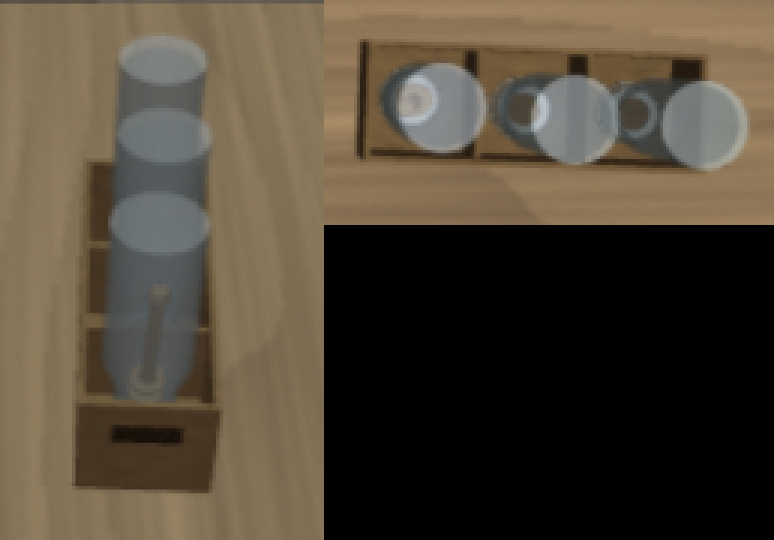

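The zoom confirms it: the +y end bottle (top at about (0.489,-0.165)) has the dipper inside, with the handle leaning away from the neck. The other two are empty. I'll move above it with the jaws across the row.

Call:
carry_out(
  steps=[
    [[-0.05,-0.057,-0.02],0.8,-1],
    [[-0.1,-0.114,-0.04],1.8,-1],
    [[-0.15,-0.17,-0.05],2.8,-1],
    [[-0.19,-0.215,-0.05],3.8,-1],
    [[-0.23,-0.26,-0.05],4.8,-1],
    [[-0.27,-0.305,-0.05],5.8,-1],
    [[-0.31,-0.35,-0.05],6.8,-1],
    [[-0.35,-0.395,-0.05],7.8,-1],
    [[-0.39,-0.44,-0.05],7.8,-1],
    [[-0.42,-0.475,-0.05],7.8,-1],
  ],
)

```text
time: 1.35
tool_pos: [0.4191, -0.0267, 0.2552]
ee_rot: [3.142, -0.001, 1.515]
wrist_force: [0.6, 0.4, -0.1]
width: 0.0941
finger_force: 0.0
```

```bash
cat > rel.py <<'E'
import sys
from bench import robot
from scipy.spatial.transform import Rotation as R
import numpy as np
o=robot.get_obs(); t=np.array([float(a) for a in sys.argv[1:4]])
M=R.from_euler("xyz",o["ee_rot"])
print(o["time"],o["tool_pos"].round(4),o["ee_rot"].round(4),"tool shift",M.inv().apply(t-o["tool_pos"]).round(4),"q",o["joint_positions"].round(3),"F",o["wrist_force"].round(2),"w",round(o["width"],4),round(o["finger_force"],1))
E
python3 rel.py .489 -.165 .25
```

```text
1.35 [ 0.4191 -0.0267  0.2552] [ 3.1415e+00 -5.0000e-04  1.5149e+00] tool shift [-0.1342  0.0775  0.0051] q [-1.990e-01 -2.100e-01  1.554e+00  1.000e-03  1.797e+00 -1.430e-01] F [ 0.62  0.39 -0.12] w 0.0941 0.0
```

Call:
carry_out(
  steps=[
    [[-0.045,0.026,0.0],0,-1],
    [[-0.09,0.052,0.0],0,-1],
    [[-0.134,0.0775,0.0],0,-1],
    [[-0.134,0.0775,0.0],0,-1],
    [[-0.134,0.0775,0.0],0,-1],
  ],
)

```text
time: 1.98
tool_pos: [0.4884, -0.1623, 0.2549]
ee_rot: [-3.14, -0.001, 1.515]
wrist_force: [0.4, -0.5, 0.0]
width: 0.0938
finger_force: 0.0
```

```bash
python3 rel.py .489 -.165 .128
python3 - <<'E'
from bench import robot
import cv2
s=robot.snapshot("wrist"); cv2.imwrite("pics/w1.png",s["image"][...,::-1])
E
```

```text
1.975 [ 0.4884 -0.1623  0.2549] [-3.1402e+00 -1.1000e-03  1.5153e+00] tool shift [-0.0028  0.001   0.1269] q [-4.310e-01  5.000e-03  1.359e+00  1.000e-03  1.779e+00 -3.760e-01] F [ 0.35 -0.51  0.01] w 0.0938 0.0
```

View pics/w1.png

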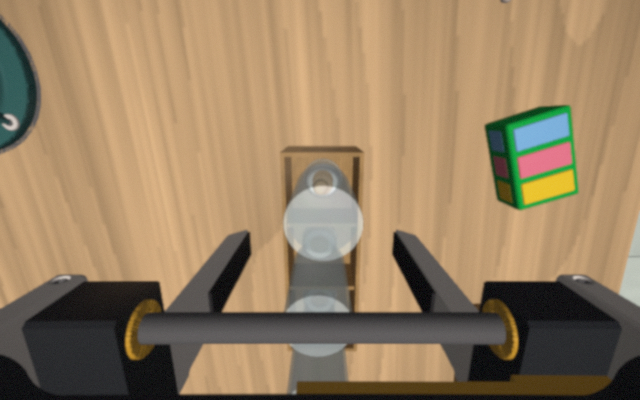

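The wrist view shows the bottle at (323,225), centred between the open fingers. I'll descend and grip.

Call:
carry_out(
  steps=[
    [[-0.003,0.001,0.03],0,-1],
    [[-0.003,0.001,0.06],0,-1],
    [[-0.003,0.001,0.09],0,-1],
    [[-0.003,0.001,0.115],0,-1],
    [[-0.003,0.001,0.127],0,-1],
    [[-0.003,0.001,0.127],0,-1],
    [[-0.003,0.001,0.127],0,0.5],
    [[-0.003,0.001,0.127],0,1],
    [[-0.003,0.001,0.127],0,1],
    [[-0.003,0.001,0.127],0,1],
  ],
)

```text
time: 3.28
tool_pos: [0.4899, -0.166, 0.1292]
ee_rot: [3.141, 0.0, 1.515]
wrist_force: [-0.8, -0.3, 2.4]
width: 0.0665
finger_force: 30.0
```

Call:
carry_out(
  steps=[
    [[0,0,0],0,1],
    [[0,0,0],0,1],
  ],
)

```text
time: 3.52
tool_pos: [0.4898, -0.166, 0.1292]
ee_rot: [3.141, 0.0, 1.515]
wrist_force: [-1.2, 0.7, 4.3]
width: 0.0669
finger_force: 30.0
```

```bash
python3 rel.py .464 .229 .235
```

```text
3.525 [ 0.4898 -0.166   0.1292] [3.1406e+00 4.0000e-04 1.5154e+00] tool shift [ 0.3929 -0.0476 -0.106 ] q [-0.436  0.041  1.571 -0.     1.528 -0.381] F [-1.21  0.74  4.29] w 0.0669 30.0
```

Gripped at TCP z 0.129, with the mouth 124 mm below. I'll lift it smoothly.

Call:
carry_out(
  steps=[
    [[0,0,-0.005],0,1],
    [[0,0,-0.015],0,1],
    [[0,0,-0.03],0,1],
    [[0,0,-0.05],0,1],
    [[0,0,-0.07],0,1],
    [[0,0,-0.09],0,1],
    [[0,0,-0.105],0,1],
    [[0,0,-0.115],0,1],
    [[0,0,-0.12],0,1],
    [[0,0,-0.12],0,1],
  ],
)

```text
time: 4.78
tool_pos: [0.4896, -0.1658, 0.2484]
ee_rot: [-3.141, -0.0, 1.515]
wrist_force: [-0.0, -0.0, -2.8]
width: 0.0666
finger_force: 30.0
```

Call:
carry_out(
  steps=[
    [[0.005,0,0],0,1],
    [[0.02,-0.001,0],0,1],
    [[0.045,-0.005,0],0,1],
    [[0.075,-0.01,0],0,1],
    [[0.11,-0.015,0],0,1],
    [[0.145,-0.02,0],0,1],
    [[0.18,-0.025,0],0,1],
    [[0.215,-0.03,0],0,1],
    [[0.25,-0.034,0],0,1],
    [[0.285,-0.038,0],0,1],
  ],
)

```text
time: 6.02
tool_pos: [0.4665, 0.1229, 0.2483]
ee_rot: [-3.141, -0.0, 1.516]
wrist_force: [0.8, -0.1, -4.2]
width: 0.0665
finger_force: 30.0
```

Call:
carry_out(
  steps=[
    [[0.03,-0.004,0],0,1],
    [[0.055,-0.006,0],0,1],
    [[0.08,-0.008,0],0,1],
    [[0.097,-0.009,0],0,1],
    [[0.105,-0.01,0],0,1],
    [[0.108,-0.01,0],0,1],
    [[0.108,-0.01,0],0,1],
  ],
)

```text
time: 6.9
tool_pos: [0.4635, 0.2288, 0.2485]
ee_rot: [-3.142, 0.0, 1.515]
wrist_force: [-0.3, -1.1, -3.0]
width: 0.0665
finger_force: 30.0
```

```bash
python3 rel.py .464 .229 .249
python3 - <<'E'
from bench import robot
import cv2,numpy as np
S=[robot.snapshot(n)["image"] for n in("side","top")]
a=cv2.resize(S[0][120:390,260:500],(480,540)); b=cv2.resize(S[1][150:330,150:310],(310,349))
b=cv2.copyMakeBorder(b,0,540-349,0,0,0)
cv2.imwrite("pics/b1.png",np.hstack([a,b])[...,::-1])
E
```

```text
6.9 [0.4635 0.2288 0.2485] [-3.1416e+00  4.0000e-04  1.5149e+00] tool shift [ 0.0002  0.0005 -0.0005] q [ 0.349  0.009  1.368 -0.     1.765  0.405] F [-0.27 -1.06 -3.04] w 0.0665 30.0
```

View pics/b1.png

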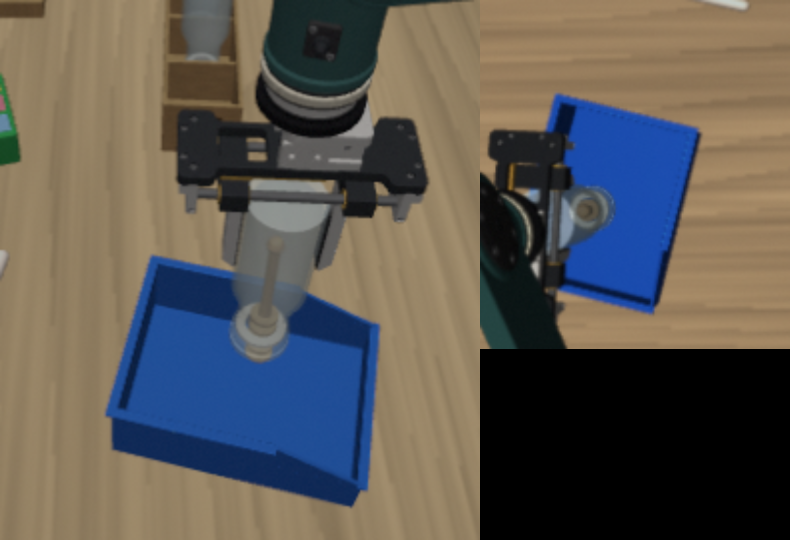

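The side view shows the bottle held over the bin with the dipper head at the ring (260,330) and the handle up at (275,245). The moves only turn the tool about the vertical, so the bottle can't be tilted this way. I'll use sharp sideways reversals along the jaw axis instead: a reversal at about 8 m/s² feels like a tilt of roughly 40°.

Call:
carry_out(
  steps=[
    [[0,0.03,0],0,1],
    [[0,-0.03,0],0,1],
    [[0,0.03,0],0,1],
    [[0,-0.03,0],0,1],
    [[0,0.03,0],0,1],
    [[0,-0.03,0],0,1],
    [[0,0.03,0],0,1],
    [[0,-0.03,0],0,1],
    [[0,0,0],0,1],
    [[0,0,0],0,1],
  ],
)

```text
time: 8.25
tool_pos: [0.4642, 0.2284, 0.2475]
ee_rot: [-3.141, 0.001, 1.514]
wrist_force: [-0.8, -0.3, -2.7]
width: 0.0663
finger_force: 30.0
```

```bash
cat > look.py <<'E'
import sys,cv2,numpy as np
from bench import robot
S=[robot.snapshot(n)["image"] for n in("side","top")]
a=cv2.resize(S[0][120:390,260:500],(480,540)); b=cv2.resize(S[1][150:330,150:310],(310,349))
b=cv2.copyMakeBorder(b,0,540-349,0,0,0)
cv2.imwrite(sys.argv[1],np.hstack([a,b])[...,::-1])
E
python3 rel.py .464 .229 .249;python3 look.py pics/b2.png
```

```text
8.25 [0.4642 0.2284 0.2475] [-3.1408e+00  9.0000e-04  1.5137e+00] tool shift [ 0.0006 -0.0002 -0.0015] q [ 3.480e-01  1.100e-02  1.368e+00 -1.000e-03  1.764e+00  4.050e-01] F [-0.82 -0.26 -2.66] w 0.0663 30.0
```

View pics/b2.png

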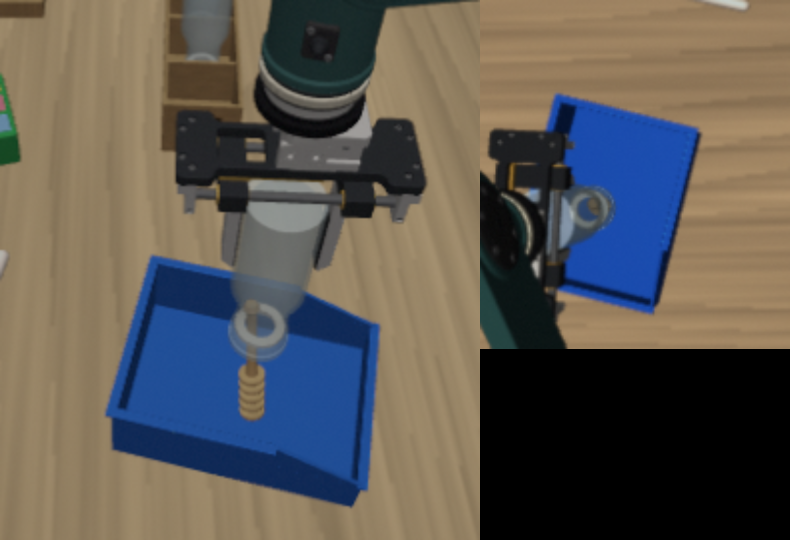

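The side view shows the dipper freed. It's standing on the bin floor with its head at (252,392) and its handle still in the mouth. I'll draw the bottle straight up off it.

Call:
carry_out(
  steps=[
    [[0,0,-0.01],0,1],
    [[0,0,-0.025],0,1],
    [[0,0,-0.045],0,1],
    [[0,0,-0.065],0,1],
    [[0,0,-0.08],0,1],
    [[0,0,-0.09],0,1],
    [[0,0,-0.095],0,1],
    [[0,0,-0.095],0,1],
    [[0,0,-0.095],0,1],
    [[0,0,-0.095],0,1],
  ],
)

```text
time: 9.6
tool_pos: [0.4632, 0.2292, 0.3427]
ee_rot: [-3.14, 0.001, 1.515]
wrist_force: [0.8, 0.4, -2.7]
width: 0.0662
finger_force: 30.0
```

```bash
python3 rel.py .4898 -.166 .343;python3 look.py pics/b3.png
```

```text
9.6 [0.4632 0.2292 0.3427] [-3.1403e+00  5.0000e-04  1.5154e+00] tool shift [-3.931e-01  4.840e-02 -1.000e-04] q [0.35  0.028 1.162 0.    1.952 0.405] F [ 0.81  0.38 -2.71] w 0.0662 30.0
```

View pics/b3.png

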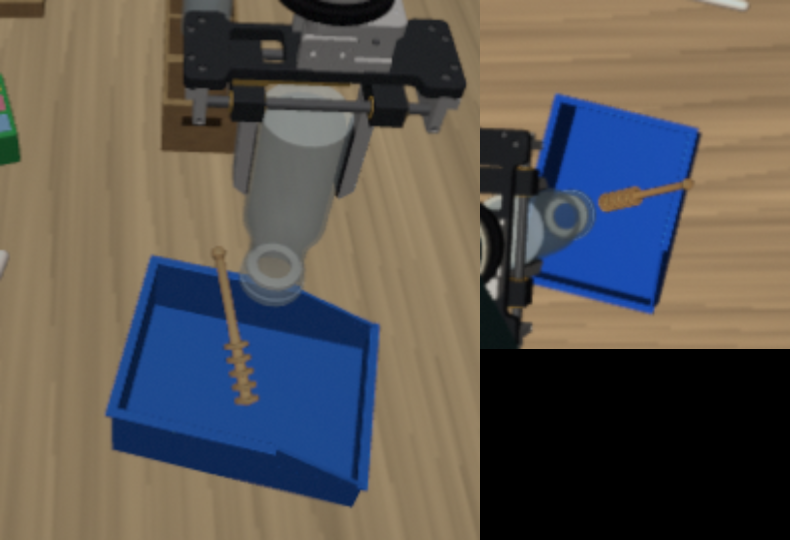

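The bottle is clear. The dipper is toppling, with its head at (243,390) and handle end at (218,253). I'll check later that it has settled. Now carrying the bottle back.

Call:
carry_out(
  steps=[
    [[0,0,0],0,1],
    [[-0.005,0,0.0],0,1],
    [[-0.02,0.002,0.0],0,1],
    [[-0.045,0.005,0.01],0,1],
    [[-0.08,0.01,0.02],0,1],
    [[-0.115,0.014,0.03],0,1],
    [[-0.15,0.018,0.04],0,1],
    [[-0.185,0.022,0.05],0,1],
    [[-0.22,0.027,0.06],0,1],
    [[-0.255,0.031,0.07],0,1],
  ],
)

```text
time: 10.95
tool_pos: [0.4798, -0.0292, 0.2734]
ee_rot: [3.141, 0.0, 1.514]
wrist_force: [1.2, -0.3, -3.2]
width: 0.0665
finger_force: 30.0
```

Call:
carry_out(
  steps=[
    [[-0.035,0.004,0.01],0,1],
    [[-0.07,0.009,0.017],0,1],
    [[-0.1,0.013,0.02],0,1],
    [[-0.122,0.016,0.02],0,1],
    [[-0.133,0.017,0.02],0,1],
    [[-0.138,0.017,0.02],0,1],
    [[-0.138,0.017,0.02],0,1],
    [[-0.138,0.017,0.02],0,1],
  ],
)

```text
time: 11.95
tool_pos: [0.4896, -0.1651, 0.2536]
ee_rot: [3.141, -0.0, 1.516]
wrist_force: [-0.1, -0.8, -3.3]
width: 0.0663
finger_force: 30.0
```

```bash
python3 rel.py .4898 -.166 .1300
python3 - <<'E'
from bench import robot
from h import *
S=robot.snapshot("side");T=robot.snapshot("top")
for n,s in(("S",S),("T",T)):
    P=cloud(s);hsv=cv2.cvtColor(s["image"],cv2.COLOR_RGB2HSV)
    m=(hsv[...,0]>8)&(hsv[...,0]<25)&(hsv[...,1]>80)&(P[...,0]<.6)&(P[...,0]>.33)&(P[...,1]>.12)&(P[...,1]<.35)&(P[...,2]>.006)
    Q=P[m];print(n,len(Q),Q.mean(0),np.percentile(Q,[2,98],axis=0).tolist())
a=cv2.resize(S["image"][60:210,300:440],None,fx=3.6,fy=3.6); b=cv2.resize(S["image"][240:370,310:460],None,fx=2,fy=2)
b=cv2.copyMakeBorder(b,0,a.shape[0]-b.shape[0],0,0,0)
cv2.imwrite("pics/b4.png",np.hstack([a,b])[:,:800,::-1])
E
```

```text
11.95 [ 0.4896 -0.1651  0.2536] [ 3.1413e+00 -3.0000e-04  1.5164e+00] tool shift [-0.0009  0.0002  0.1236] q [-0.435  0.008  1.359  0.     1.775 -0.381] F [-0.13 -0.82 -3.31] w 0.0663 30.0
S 404 [0.47571746 0.19071459 0.05812529] [[0.45810557259484375, 0.12117719881706493, 0.021368380208693458], [0.4931236155493624, 0.24521867399338035, 0.1062671822462708]]
T 252 [0.4723115  0.19706249 0.05114392] [[0.45289879530822674, 0.12527094001145037, 0.007037699016639117], [0.4914461125845642, 0.24241959120982653, 0.10206980642003016]]
```

View pics/b4.png

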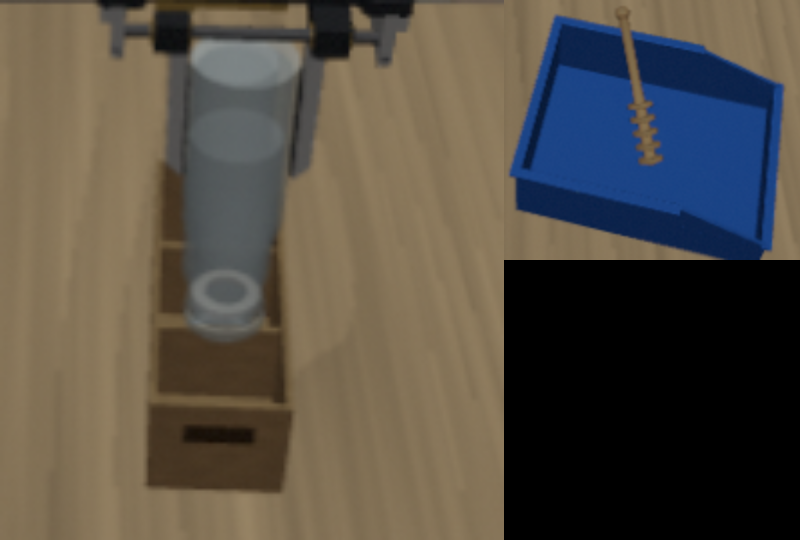

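The bottle is over its empty compartment with the mouth at (225,312). In the bin the dipper leans on the side wall with its middle inside and about 58 mm up. Next, a quick check of the bottle's tilt from the mouth position.

Run:
```python
from bench import robot
from h import *
s=dict(np.load("side0.npz"))
print(ray(s,[[300+225/3.6,60+312/3.6]],.1296), ray(s,[[300+225/3.6,60+291/3.6]],.15))
S=robot.snapshot("side");P=cloud(S)
for lo,hi in((.13,.15),(.15,.17),(.225,.25),(.27,.30),(.30,.32),(.32,.345)):
    m=(abs(P[...,0]-.49)<.05)&(abs(P[...,1]+.15)<.07)&(P[...,2]>lo)&(P[...,2]<hi)
    Q=P[m]; print(lo,len(Q),Q.mean(0) if len(Q) else 0, np.percentile(Q,[2,98],axis=0)[:,:2].round(3).tolist() if len(Q) else 0)
```

```text
[[ 0.48699045 -0.16760274  0.1296    ]] [[ 0.4885061  -0.16586263  0.15      ]]
0.13 140 [ 0.49236856 -0.14482098  0.14026129] [[0.465, -0.164], [0.517, -0.137]]
0.15 151 [ 0.49275941 -0.14698768  0.15862645] [[0.466, -0.164], [0.515, -0.139]]
0.225 257 [ 0.49351087 -0.14005108  0.23754118] [[0.46, -0.162], [0.523, -0.132]]
0.27 459 [ 0.49194046 -0.14444444  0.28543358] [[0.447, -0.161], [0.534, -0.131]]
0.3 324 [ 0.49238176 -0.14473933  0.30998508] [[0.447, -0.161], [0.535, -0.132]]
0.32 599 [ 0.49065211 -0.1530534   0.33134267] [[0.448, -0.18], [0.534, -0.131]]
```

The mouth is directly under the grasp and the bottle is upright. Lowering.

Call:
carry_out(
  steps=[
    [[-0.001,0,0.01],0,1],
    [[-0.001,0,0.03],0,1],
    [[-0.001,0,0.055],0,1],
    [[-0.001,0,0.08],0,1],
    [[-0.001,0,0.1],0,1],
    [[-0.001,0,0.112],0,1],
    [[-0.001,0,0.118],0,1],
    [[-0.001,0,0.122],0,1],
    [[-0.001,0,0.124],0,1],
    [[-0.001,0,0.124],0,1],
  ],
)

```text
time: 13.35
tool_pos: [0.4898, -0.1669, 0.1299]
ee_rot: [3.141, 0.0, 1.515]
wrist_force: [0.0, -0.3, -3.5]
width: 0.0667
finger_force: 30.0
```

```bash
python3 rel.py .4898 -.166 .1292
```

```text
13.35 [ 0.4898 -0.1669  0.1299] [3.1408e+00 2.0000e-04 1.5154e+00] tool shift [ 0.0009 -0.      0.0007] q [-0.438  0.042  1.569  0.     1.53  -0.383] F [ 0.02 -0.3  -3.5 ] w 0.0667 30.0
```

Call:
carry_out(
  steps=[
    [[0,0,0.001],0,1],
    [[0,0,0.001],0,1],
    [[0,0,0.002],0,1],
    [[0,0,0.002],0,1],
  ],
)

```text
time: 13.85
tool_pos: [0.4899, -0.167, 0.1293]
ee_rot: [3.14, 0.001, 1.515]
wrist_force: [-1.6, 0.1, 5.9]
width: 0.0664
finger_force: 30.0
```

The force has changed sign, so the bottle is standing on the floor. Opening the jaws slowly, then retreating straight up.

Call:
carry_out(
  steps=[
    [[0,0,0],0,0.2],
    [[0,0,0],0,0],
    [[0,0,0],0,-0.3],
    [[0,0,0],0,-0.6],
    [[0,0,0],0,-1],
    [[0,0,0],0,-1],
    [[0,0,0],0,-1],
    [[0,0,0],0,-1],
  ],
)

```text
time: 14.85
tool_pos: [0.4895, -0.1668, 0.1273]
ee_rot: [-3.142, -0.0, 1.515]
wrist_force: [0.7, -0.3, 0.2]
width: 0.0942
finger_force: 0.0
```

Call:
carry_out(
  steps=[
    [[0,0,-0.005],0,-1],
    [[0,0,-0.02],0,-1],
    [[0,0,-0.045],0,-1],
    [[0,0,-0.075],0,-1],
    [[0,0,-0.105],0,-1],
    [[0,0,-0.135],0,-1],
    [[0,0,-0.16],0,-1],
    [[0.05,0,-0.18],0,-1],
    [[0.1,0,-0.18],0,-1],
    [[0.15,0,-0.18],0,-1],
  ],
)

```text
time: 16.1
tool_pos: [0.498, -0.0158, 0.3095]
ee_rot: [3.138, 0.0, 1.515]
wrist_force: [0.9, 0.2, -0.1]
width: 0.0942
finger_force: 0.0
```

```bash
python3 rel.py .4898 -.166 .1292
python3 - <<'E'
from bench import robot
from h import *
S=robot.snapshot("side");T=robot.snapshot("top")
for n,s in(("S",S),("T",T)):
    P=cloud(s);hsv=cv2.cvtColor(s["image"],cv2.COLOR_RGB2HSV)
    m=(hsv[...,0]>8)&(hsv[...,0]<25)&(hsv[...,1]>80)&(P[...,0]<.6)&(P[...,0]>.33)&(P[...,1]>.12)&(P[...,1]<.35)&(P[...,2]>.006)
    Q=P[m];print(n,len(Q),Q.mean(0),np.percentile(Q,[2,98],axis=0).tolist())
    m=(abs(P[...,0]-.48)<.07)&(P[...,1]<-.1)&(P[...,1]>-.4)&(P[...,2]>.2)&(P[...,2]<.215);Q=P[m]
    for y in(-.165,-.263,-.36):
        q=Q[abs(Q[:,1]-y)<.045]; print(len(q),cv2.minEnclosingCircle(q[:,:2].astype(np.float32)) if len(q) else 0)
cv2.imwrite("pics/b5.png",S["image"][...,::-1])
E
```

```text
16.1 [ 0.498  -0.0158  0.3095] [3.1384e+00 1.0000e-04 1.5147e+00] tool shift [-0.1504 -0.0004  0.1803] q [-0.146 -0.028  1.285  0.     1.882 -0.089] F [ 0.86  0.21 -0.06] w 0.0942 0.0
S 408 [0.4758015  0.19094211 0.05776181] [[0.4584243562926241, 0.12161621793312392, 0.020170167863171894], [0.49313403690039925, 0.24548525070014948, 0.10639679799363606]]
470 ((0.49074792861938477, -0.166059672832489), 0.03460219129920006)
392 ((0.4815745949745178, -0.2622981071472168), 0.03442925587296486)
112 ((0.4759831428527832, -0.3489530086517334), 0.03208861127495766)
T 221 [0.47101033 0.20766459 0.04623792] [[0.45314930480326165, 0.15313351383818938, 0.007069028804088126], [0.4836344006682426, 0.24364029016929498, 0.08106917656448312]]
716 ((0.4892822802066803, -0.16586421430110931), 0.03325624763965607)
725 ((0.4782044291496277, -0.26332196593284607), 0.033885978162288666)
708 ((0.4723830819129944, -0.35964104533195496), 0.03325776755809784)
```

View pics/b5.png

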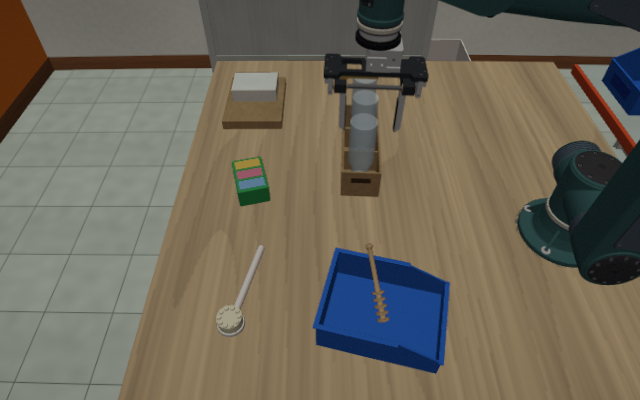

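The bottle is back within 1 mm at (363,145), and the other bottles are unmoved. The dipper is still, leaning in the bin from (382,318) to (370,247), with its middle about 60 mm up and well inside. Handing in.

```bash
python3 -c "
from bench import robot
print(robot.close_job())"
```

```text
the job is handed in; nothing more can be done
None
```

The dipper is out and at rest, leaning on the bin's side wall with its middle inside, and the bottle stands mouth-down in its compartment within about 1 mm of its start; the moves could not tilt the tool, so I freed it with quick level side-to-side shakes instead of rocking, and handing in returned no verdict.

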